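Level the bench scale with its push-to-turn safety knob

TASK

The bench scale is out of level: gently lay the spirit level flat on the middle of its weighing pan, lengthways from left to right so that it points at the round knob on the lug at the scale's right-hand side, and let go of it. Then grip that knob, press it fully down against its spring (while up it only spins freely), and turn it until the bubble stands in the middle of the vial. Finish still gripping the knob and keeping it pressed fully down, with the bubble centred, so that a workmate can tighten the small lock screw on its housing; leave the other things on the bench alone.

Things in the scene. Friction and masses are not known exactly. Their poses are not given: they have to be found in the camera images.
- level: Loose machinist's spirit level, a grey bar 200 long (its x) x 32 wide (its y) x 38 mm high, about 0.7 kg, lying on its flat underside on the bench to the right of the scale. Origin: centre of the underside, z up. A glass vial 90 mm long lies along its top in the middle, with cross marks over it.
- bubble (a joint): Position (m) of the bubble in the vial, along the level's own x; 0 = centred between the inner marks, +/-0.032 = end of the vial. The pale bubble is 26 mm long. Like any bubble it goes to the higher end: 2.8 mm for each milliradian of slope; it takes a good second to settle.
- scale: The grey bench scale, body 200 deep (x) x 250 wide (y) mm with a sloping console in front and a lug at its right (-y) side; fixed to the bench by its feet, it can only be tipped a hair sideways by the screw foot. Origin: between its two left feet, 105 mm to the left (+y) of the pan's centre and 58 mm below the pan's top; x points to the back of the scale, y to its left, z up.
- pan (a point): Centre of the top of the flat steel weighing pan, 70 mm above the bench; the pan is 180 (x) x 250 (y) mm. x points to the back of the scale, y to its left, z up.
- adjuster: Hub of the push-to-turn knob of the screw foot, on the lug, its axis 185 mm to the right (-y) of the pan's centre; turns with the knob that it carries. Origin: on the axis, at the top of the steel housing (60 mm above the bench, 40 mm wide); z up. Clockwise seen from above, knob pressed, raises the right side: 1 rad gives 3.3 mrad of slope, 9 mm of bubble. It starts 1 to 2.7 rad too low.
- knob_top (a point): Centre of the top of the round black fluted knob, 39 mm in diameter and 30 mm high, which stands 12 mm clear above the housing when up; moves with the knob.
- knob (a joint): How far the knob is pressed down (m): 0 = up, spins freely to no effect; 0.009 = fully down on its stop; keep it beyond 0.006. There nine bevelled dogs take the screw along (slipping into mesh may turn it up to 0.35 rad; tip to tip they stick near 0.003: turn a little, press again; play 0.1 rad; screw friction 0.06 N m). Spring 6 N at first, 10 N fully down; it lifts the knob when let go.
- cup: Bystander: white cup with a handle, loose, 74 x 96 x 56 mm, on the bench behind the level. Origin: centre of the underside.
- shaker_a: Bystander: glass salt shaker, loose, 27 mm wide, 74 mm high, near the bench's front edge. Origin: centre of the underside.
- shaker_b: Bystander: a second shaker like it, beside the first.
- marker: Bystander: whiteboard marker, loose, lying left of the scale, 126 mm long. Origin: centre of the underside.
- box_cutter: Bystander: box cutter, loose, lying left of the scale, 131 mm long. Origin: centre of the underside.

How it is judged:
On the way, in this order (a step that is already met when the one before it is completed fails the run):
1. the spirit level lies flat on the middle of the pan, in line with the knob, and has been let go (x of level in the frame of pan between -0.07 and 0.07 m and y of level in the frame of pan between -0.03 and 0.03 m and z of level in the frame of pan between -0.003 and 0.004 m and angle between the x axis of level and the y axis of pan, either way round below 0.2 rad and angle between level's own z axis and vertical below 0.06 rad and contact force between the fingers and level below 0.1 N and linear speed of level below 0.02 m/s), for 0.2 s.
2. the fingers press the knob down, into the drive of the foot (x of level in the frame of pan between -0.07 and 0.07 m and y of level in the frame of pan between -0.03 and 0.03 m and z of level in the frame of pan between -0.003 and 0.004 m and angle between the x axis of level and the y axis of pan, either way round below 0.2 rad and angle between level's own z axis and vertical below 0.06 rad and contact force between the fingers and level below 0.1 N and value of joint knob above 0.006 m and contact force between the fingers and adjuster above 2 N), for 0.2 s.
At the end, for the whole second after the job is handed in: The level lies flat on the pan, untouched, its centre within 30 mm of the pan's centre from left to right and 70 mm from front to back, in line with the knob within 0.2 rad; the bubble is within 3.5 mm of the middle; the fingers still hold the knob, pressed down more than 6 of its 9 mm (all of step 2 and value of joint bubble between -0.0035 and 0.0035 m); the arm keeps its last pose, push and grip.
It fails at once if a bystander is moved by more than 30 mm (distance of any of cup, shaker_a, shaker_b, marker, box_cutter from where it was at the start of the episode above 0.03 m).
It fails at once if the level is dropped or slammed on the scale (more than 80 N) (contact force between level and scale above 80 N).
It also fails if it takes over 64 s, if anything falls off the work surface, if the arm or the gripper's body presses on something with over 40 N, if the wrist force passes 120 N, or if a joint passes its speed limit or range.

ROBOT

A 6-joint arm with a two-finger parallel gripper is mounted at the origin on a cart in front of the work surface, level with it; the furniture and walls round the work are solid. World frame = base frame: x ahead of the robot, y to its left, z up, the work surface at z = 0. Lengths are in m, angles in rad, forces in N, time in s.
With the tool pointing down it reaches from about 0.325 to 0.775 m from the base axis. Payload 5.5 kg.
Tool frame: the origin (TCP) lies between the finger pads; the fingertips stand 8 mm ahead of it and the grasp point (between the pads) lies 11 mm behind it (tcp_to_tips is the distance from the TCP to the fingertips, in m); z points along the fingers, y is the line along which they close (so a half turn about z gives the same grasp; the last joint's range is limited). The gripper opens to 88 mm and grips with 3 to 60 N. Pads are 20 mm wide; open, the fingers measure 115 mm over their backs; the gripper's body (75 mm by 178 mm) begins 61 mm behind the grasp point.
Start: joints at [1.121, 0.091, 1.231, -0, 1.82, -0.057], TCP at [0.23, 0.554, 0.231] pointing down, gripper open.
Joint ranges: [-2.87, 2.87], [-0.86, 2.18], [0.17, 2.46], [-1.51, 4.65], [0.06, 2.69], [-2.65, 2.65]. Speed limits (rad/s): [2.57, 2.57, 3.01, 3.14, 3.14, 3.14].

INTERFACE

Orientations are given as a unit quaternion [w, x, y, z].
In Python, from bench import * gives the robot as it stands. Calls block until the motion is done:
- move_to(position, orientation): joint-space move of the TCP to a pose.
- move_l(position, speed=0.15, orientation=None): straight line of the TCP; orientation=None keeps the orientation; speed is the mean speed in m/s.
- movej(angles): joint-space move.
- gripper_open() and close(): open the fingers fully, or close them until they stop; the grip force is fixed at half the most.
- hold(seconds).
- inverse_kinematics(position, orientation): joint angles nearest the present ones, or None.
- state(): the state.
- get_image(name): name is "scene" or "top"; returns a dict with "frame" (384x512x3 uint8, blue, green, red), "depth" (384x512 float32, m along the optical axis (not along the pixel's ray), 0 where there is no reading), "camera_matrix" (3x3 intrinsics, pixels), "k1" (the pictures are not rectified: a ray, as slopes to the right and down, at radius r is drawn at 1 + k1 r^2 times it, then the intrinsics apply), "view" (4x4, takes a point from world to camera coordinates). Camera axes: x right, y up, looking along -z (the intrinsics and any distortion apply to the point x, -y, -z); pixel columns grow to the right and rows downward; lengths in m; the calibration is good to about 2 mm. A picture is of the moment at which its call begins.
A pose or a line that the arm cannot do raises IKError and nothing moves.
- job_done(): hands the job in; it is judged then, once.
The state is a dict: "time": time; "joint_pos": joint angles; "dq": joint speeds; "joint_torque": joint torques, N m; "ee_pos": TCP position; "ee_rot": TCP orientation; "ft_force": force on the tool from outside, world axes, zero at the start; "moment": the same for the moment, N m; "finger_gap": finger opening in m; "finger_force": force on a finger pad.
Only numpy, scipy, OpenCV 4.12 (cv2) and the standard library are available. Lean on these libraries where they do the work, as an engineer would, in place of code of your own. Each camera call takes 0.05 s, during which the arm holds its last target. There are 200 camera calls.

## Working session

There is one attempt and no reset: what is moved stays moved. The work goes in short steps, each a Python script; the robot and the scene stay as the last script left them, time stands still between calls to the robot, and variables do not carry over. Pictures are saved under pics/ and viewed, at most 10 in all, crops included, and the job is handed in when it is done.

```bash
mkdir -p pics; ls; cat > h.py <<'E'
from bench import *
import numpy as np, cv2
def ray(im,u,v):
    K=im["camera_matrix"];d=np.array([(u-K[0,2])/K[0,0],(v-K[1,2])/K[1,1]])
    s=d.copy()
    for _ in range(20): s=d/(1+im["k1"]*(s@s))
    M=np.linalg.inv(im["view"]);return M[:3,3],M[:3,:3]@np.array([s[0],-s[1],-1])
def onz(im,u,v,z):
    o,d=ray(im,u,v);return o+d*(z-o[2])/d[2]
def bydepth(im,u,v):
    o,d=ray(im,u,v);return o+d*im["depth"][int(v),int(u)]
def proj(im,p):
    c=im["view"]@np.r_[p,1];s=np.array([c[0],-c[1]])/-c[2];s=s*(1+im["k1"]*(s@s));K=im["camera_matrix"]
    return np.array([K[0,0]*s[0]+K[0,2],K[1,1]*s[1]+K[1,2]])
E
python3 - <<'E'
from h import *
a=get_image("scene");b=get_image("top")
cv2.imwrite("pics/a.png",a["frame"]);cv2.imwrite("pics/b.png",b["frame"])
for i in(a,b):print(np.linalg.inv(i["view"])[:3].round(3),i["camera_matrix"],i["k1"])
s=state();print(s)
E
```

```text
pics
[[ 0.632  0.331 -0.701 -0.369]
 [-0.775  0.28  -0.567 -0.657]
 [ 0.008  0.901  0.433  0.573]] [[385.29112487   0.         254.16739338]
 [  0.         385.29112487 187.86103836]
 [  0.           0.           1.        ]] -0.019090552380843673
[[ 0.009  0.997 -0.078  0.34 ]
 [-1.     0.009  0.006  0.002]
 [ 0.007  0.078  0.997  1.691]] [[478.10614457   0.         259.31863197]
 [  0.         478.10614457 192.89999817]
 [  0.           0.           1.        ]] -0.1120863344794767
{'time': 0.1, 'joint_pos': array([ 1.12131253e+00,  9.17623574e-02,  1.23177259e+00,  1.90726590e-06,
        1.81983542e+00, -5.67086605e-02]), 'dq': array([ 0.00102987, -0.00173952, -0.00476095,  0.00057471, -0.00309833,
       -0.00091179]), 'joint_torque': array([ 2.13581086e-03, -4.47857201e+01, -4.07569778e+01,  7.00187730e-02,
        2.84135150e-02, -1.14975483e-04]), 'ee_pos': array([0.22954086, 0.55406485, 0.22962864]), 'ee_rot': array([-2.23466665e-04,  1.95127311e-01,  9.80777519e-01, -8.60306027e-04]), 'ft_force': array([ 0.82292577, -0.74188245, -0.65603104]), 'moment': array([-0.01877917,  0.02500405,  0.05587677]), 'finger_force': 0.0, 'finger_gap': 0.08799542222185026}
```

View pics/a.png

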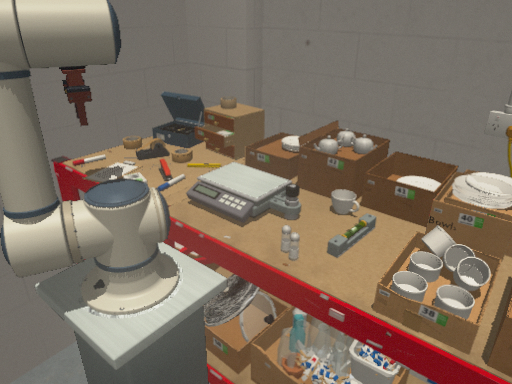

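View pics/b.png

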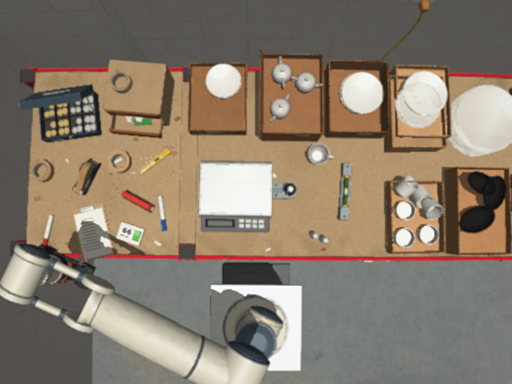

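The scene picture shows the scale at (240,190), the knob at (291,190), the level at (352,233) and the cup at (343,202). In the top view, the pan spans (201–271, 163–213), the knob is at (290,189), and the level is at (345,191), nearly along world x. The cup is at (318,154) and the shakers are at (313–323,237).

```bash
python3 - <<'E'
from h import *
b=get_image("top");f=b["frame"];D=b["depth"]
# height map in world
H=np.zeros(D.shape);P=np.zeros(D.shape+(3,))
for v in range(140,250):
    for u in range(190,370):
        if D[v,u]>0:P[v,u]=bydepth(b,u,v)
H=P[...,2]
def rep(n,m,z):
    c=max(cv2.findContours(m.astype(np.uint8),0,1)[0],key=cv2.contourArea)
    q=np.float32([onz(b,u,v,z)[:2] for u,v in c[:,0]])
    print(n,cv2.minAreaRect(q),np.median(P[m][:,2]).round(4),m.sum(), cv2.boundingRect(c))
w=np.zeros(D.shape,bool)
def win(u0,u1,v0,v1):
    w=np.zeros(D.shape,bool);w[v0:v1,u0:u1]=1;return w
rep("level",win(332,358,155,228)&(H>.022),.038)
rep("pan",win(190,276,155,222)&(H>.062)&(H<.085),.070)
rep("knob",win(276,305,175,205)&(H>.09),.102)
rep("house",win(272,305,175,205)&(H>.045)&(H<.085),.060)
rep("cup",win(303,335,140,168)&(H>.03),.056)
rep("shak",win(303,332,225,246)&(H>.04),.074)
cv2.imwrite("pics/c.png",cv2.resize(f[135:250,190:365],None,fx=4.5,fy=4.5,interpolation=2))
print([np.round(onz(b,290,189,.102),3),np.round(H[186:193:3,284:298:2],3)])
E
```

```text
level ((0.4784820079803467, -0.3070710003376007), (0.032088521867990494, 0.19685761630535126), 86.07366180419922) 0.0353 417 (339, 163, 13, 57)
pan ((0.475996196269989, 0.07354803383350372), (0.1913447380065918, 0.2492821216583252), 0.48274922370910645) 0.0695 3794 (199, 162, 74, 57)
knob ((0.47970879077911377, -0.10997156798839569), (0.03538881987333298, 0.035624366253614426), 45.49540328979492) 0.0995 99 (285, 183, 12, 12)
house ((0.4739953577518463, -0.09081850945949554), (0.08121052384376526, 0.028846964240074158), 82.92053985595703) 0.049 102 (272, 187, 24, 10)
cup ((0.6086366176605225, -0.21619009971618652), (0.06979289650917053, 0.08076732605695724), 22.43462562561035) 0.0478 137 (309, 144, 26, 20)
shak ((0.32525771856307983, -0.19557440280914307), (0.020235376432538033, 0.02378545142710209), 0.3603115975856781) 0.0694 92 (311, 232, 8, 7)
[array([ 0.478, -0.11 ,  0.102]), array([[0.035, 0.104, 0.099, 0.102, 0.106, 0.098, 0.033],
       [0.073, 0.   , 0.103, 0.094, 0.094, 0.098, 0.035],
       [0.043, 0.103, 0.099, 0.107, 0.098, 0.089, 0.042]])]
```

View pics/c.png

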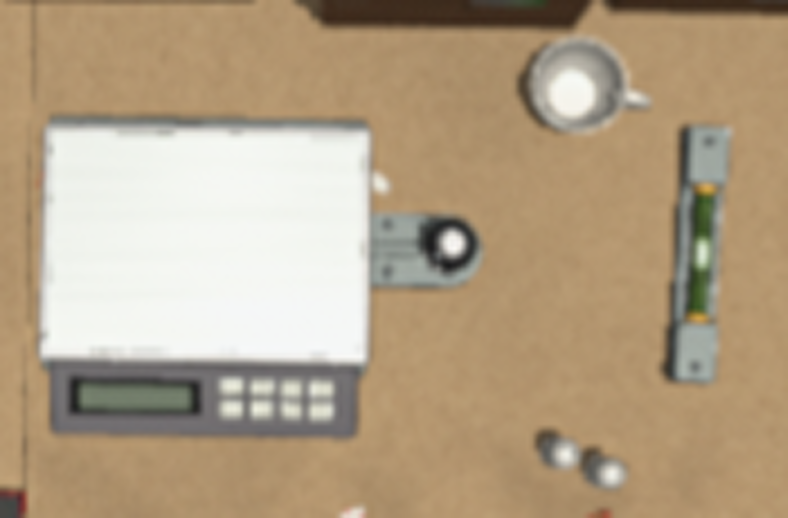

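The close crop confirms the layout: pan square to the world, knob centre at (452,243), level tilted about 4° from world x, vial clear. I'll go and pick up the level.

```bash
cat >> h.py <<'E'
from scipy.spatial.transform import Rotation as Ro
def q(ang): # tool down, tool y axis at world yaw ang
    y=np.array([np.cos(ang),np.sin(ang),0]);z=np.array([0,0,-1.]);x=np.cross(y,z)
    a=Ro.from_matrix(np.c_[x,y,z]).as_quat();return np.r_[a[3],a[:3]]
E
python3 - <<'E'
from h import *
L=[.478,-.307];K=[.478,-.110]
for n,p,a in(("pick",[*L,.15],np.pi/2-.068),("place",[.478,.08,.2],0),("knob",[*K,.13],0)):
    for k in(-1,0,1):
        for d in (0,):
            r=inverse_kinematics(p,q(a+k*np.pi));print(n,k,None if r is None else np.round(r,2))
gripper_open()
a=np.pi/2-.068
move_to([*L,.13],q(a if inverse_kinematics([*L,.13],q(a)) is not None and abs(inverse_kinematics([*L,.13],q(a))[5])<abs(inverse_kinematics([*L,.13],q(a+np.pi))[5]) else a+np.pi))
s=state();print(s["time"],s["ee_pos"],s["joint_pos"].round(2))
for n in("scene","top"):
    i=get_image(n);c=proj(i,[*L,.04]);u,v=c.astype(int);f=i["frame"][max(v-60,0):v+60,max(u-80,0):u+80]
    cv2.imwrite(f"pics/d_{n}.png",cv2.resize(f,(640,480)))
g=np.hstack([cv2.resize(cv2.imread(f"pics/d_{n}.png"),(400,300)) for n in("scene","top")]);cv2.imwrite("pics/d.png",g)
E
```

```text
pick -1 [-0.63  0.    1.46 -0.    1.67  1.01]
pick 0 [-0.63  0.    1.46 -0.    1.67 -2.13]
pick 1 [-0.63  0.    1.46 -0.    1.67  1.01]
place -1 None
place 0 [ 0.1  -0.22  1.59 -0.    1.78  0.1 ]
place 1 None
knob -1 None
knob 0 [-0.3  -0.2   1.69 -0.    1.65 -0.3 ]
knob 1 None
3.525 [ 0.47843736 -0.30642525  0.13012564] [-0.63  0.01  1.49  0.    1.64  1.01]
```

View pics/d.png

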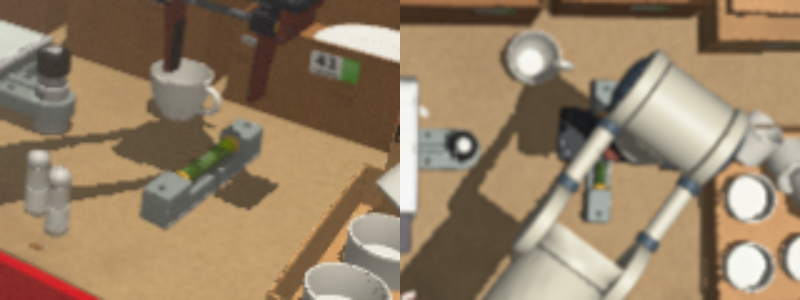

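The fingers straddle the level cleanly: in the scene crop the bar runs (150,200)–(250,140), and the cup is clear. Next I'll grasp it, lift, and place it.

```bash
python3 - <<'E'
from h import *
L=[.478,-.307]
move_l([*L,.017],.12);close();s=state();print(s["time"],s["finger_gap"],s["finger_force"],s["ee_pos"])
move_l([*L,.23],.2);s=state();print(s["time"],s["finger_gap"],s["ft_force"].round(1))
move_to([.478,.082,.23],q(0));s=state();print(s["time"],s["ee_pos"],s["joint_pos"].round(2))
move_l([.478,.082,.105],.12)
s=state();print(s["time"],s["ee_pos"],s["ft_force"].round(1))
z=.105
while z>.080:
    z-=.002;move_l([.478,.082,z],.02);f=state()["ft_force"];print(round(z,3),f.round(1))
    if f[2]>s["ft_force"][2]+3:break
print(state()["time"])
i=get_image("scene");u,v=proj(i,[.478,.082,.1]).astype(int)
cv2.imwrite("pics/e.png",cv2.resize(i["frame"][v-60:v+60,u-80:u+80],(640,480)))
E
```

```text
5.6167 0.03144769528248271 29.999772906303406 [ 0.47794088 -0.30763151  0.01706501]
6.8333 0.0321976819630415 [-0.3  0.4 -7.4]
8.2833 [0.47823838 0.08121222 0.22985965] [ 0.1  -0.22  1.53 -0.    1.83  0.1 ]
9.475 [0.47861951 0.08205413 0.10614887] [ 0.7  0.6 -6.9]
0.103 [ 0.2  0.  -7.6]
0.101 [ 0.1  0.2 -7.4]
0.099 [-0.5 -0.3 -6.8]
0.097 [-0.3  0.1 -7.3]
0.095 [-0.1  0.5 -6.5]
0.093 [-0.4  0.  -8.2]
0.091 [-0.4 -0.7 -7.2]
0.089 [-0.2 -0.1 -7.1]
0.087 [-0.3 -0.7 -7.4]
0.085 [-4.  -2.1  5.3]
11.975
```

View pics/e.png

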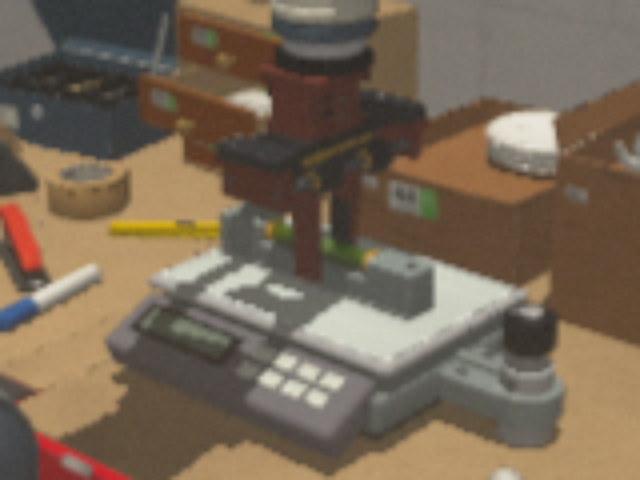

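The level is on the pan, lengthways towards the knob, with its ends at (235,230) and (430,285). I'll release it, go above the knob and read the bubble from both views.

```bash
cat >> h.py <<'E'
def look(name,x=.478):
    out=[]
    for n in("scene","top"):
        i=get_image(n);u,v=proj(i,[x,.03,.1]).astype(int)
        out.append(cv2.resize(i["frame"][v-45:v+45,u-60:u+60],(400,300),interpolation=2))
    cv2.imwrite(f"pics/{name}.png",np.hstack(out))
E
python3 - <<'E'
from h import *
gripper_open();move_l([.478,.082,.19],.12)
K=[.478,-.110]
move_to([*K,.16],q(.7));s=state();print(s["time"],s["ee_pos"],s["joint_pos"].round(2))
hold(.3);look("f")
E
```

```text
15.0583 [ 0.47790795 -0.10956382  0.15962554] [-0.3  -0.21  1.64  0.    1.71 -0.99]
```

View pics/f.png

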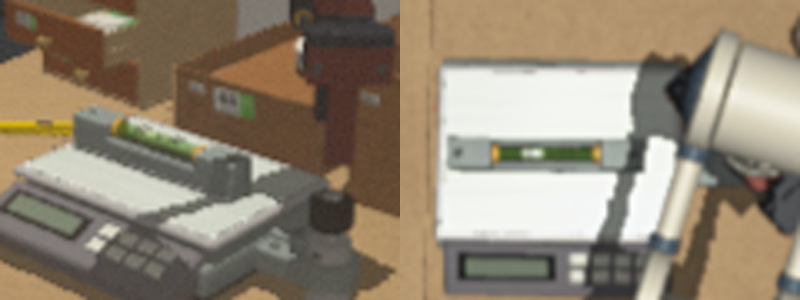

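The scene view shows the level flat on the pan and released. In the top view the vial's orange ends are at x≈495 and 597 and the bubble is at about 533, so it sits to the left and clockwise is needed, as expected. I'll write a bubble reader, then grip and press the knob.

```bash
cat >> h.py <<'E'
def bubble(dbg=False,x=.478):
    i=get_image("top");p=[proj(i,[x,y,.106]) for y in(.16,.082,.005)]
    c=p[1].astype(int);w=i["frame"][c[1]-6:c[1]+7,int(p[0][0]):int(p[2][0])+1].astype(float)
    w=cv2.resize(w,None,fx=4,fy=4,interpolation=cv2.INTER_CUBIC);B,G,R=w[...,0],w[...,1],w[...,2]
    o=np.clip(np.minimum(R,G)-B-60,0,None)*(R>G*.95)   # orange ends
    g=(G-np.minimum(B,R)>25)&(G>R)
    rows=np.argsort(g.sum(1))[-6:];row=int(np.median(rows))
    pr=w[row-4:row+5].mean(0)
    op=o[row-8:row+9].sum(0);m=len(op)//2
    X=np.arange(len(op));a=(X[:m]@op[:m])/op[:m].sum();b=(X[m:]@op[m:])/op[m:].sum()
    s=np.minimum(pr[:,0],pr[:,2]);lo,hi=int(a+14),int(b-14)
    t=np.clip(s-(.5*np.percentile(s[lo:hi],20)+.5*s[lo:hi].max()),0,None);t[:lo]=0;t[hi:]=0
    u=(X@t)/t.sum()
    v=c[1]-6+row/4
    P=lambda k:onz(i,int(p[0][0])+(k-1.5)/4,v,.106)[1]
    if dbg:print(s[lo-14:hi+14:3].astype(int),"ends",P(a).round(4),P(b).round(4))
    return round(1000*((P(a)+P(b))/2-P(u)),1)   # mm, + = bubble to the right
E
python3 - <<'E'
from h import *
print(bubble(True),bubble(),bubble())
K=[.478,-.110]
move_l([*K,.084],.1);close();s=state();f0=s["ft_force"];print(s["time"],s["finger_gap"],s["ee_pos"],f0.round(1))
z=.084
while z>.069:
    z-=.0015;move_l([*K,z],.03);s=state();f=s["ft_force"];print(round(z,4),s["ee_pos"][2].round(4),f.round(1),s["finger_gap"].round(4))
    if f[2]>22:break
print(s["time"],s["joint_pos"].round(3),bubble(True))
look("g")
E
```

```text
[ 66  55  47  45  46  45  45  43  44  56  83 118 137 139 143 158 166 155
 130  91  58  45  46  46  46  47  47  47  46  46  47  47  47  48  47  47
  46  47  51  57] ends 0.1353 0.0358
-12.5 -12.4 -12.4
17.3333 0.03859768445439915 [ 0.47844258 -0.10964839  0.08412065] [2.8 1.  0. ]Traceback (most recent call last):
  File "<stdin>", line 7, in <module>
AttributeError: 'float' object has no attribute 'round'
```

```bash
python3 - <<'E'
from h import *
K=[.478,-.110]
z=.0825
while z>.069:
    z-=.0015;move_l([*K,z],.03);s=state();f=s["ft_force"];print(round(z,4),np.round(s["ee_pos"],4),f.round(1),round(s["finger_gap"],4))
    if f[2]>22:break
print(s["time"],s["joint_pos"].round(3),bubble())
look("g")
E
```

```text
0.081 [ 0.4785 -0.1097  0.0822] [0.2 3.1 5.6] 0.0379
0.0795 [ 0.4785 -0.1097  0.0809] [-0.7  2.8  7. ] 0.0386
0.078 [ 0.4785 -0.1097  0.0803] [-1.6  3.5 11.2] 0.0389
0.0765 [ 0.4786 -0.1098  0.0799] [-5.1  6.2 16.4] 0.0386
0.075 [ 0.4788 -0.1098  0.0796] [-6.7  6.4 21.3] 0.0388
0.0735 [ 0.4787 -0.1097  0.0775] [-4.8  5.8 14.4] 0.0385
0.072 [ 0.4787 -0.1097  0.0749] [-2.6  4.  13.9] 0.0383
0.0705 [ 0.4787 -0.1097  0.0748] [-6.4  6.7 21. ] 0.0387
0.069 [ 0.4789 -0.1098  0.0746] [-9.4  5.4 26.3] 0.0386
19.8333 [-2.950e-01 -1.830e-01  1.773e+00  1.000e-03  1.547e+00 -9.960e-01] -11.6
```

View pics/g.png

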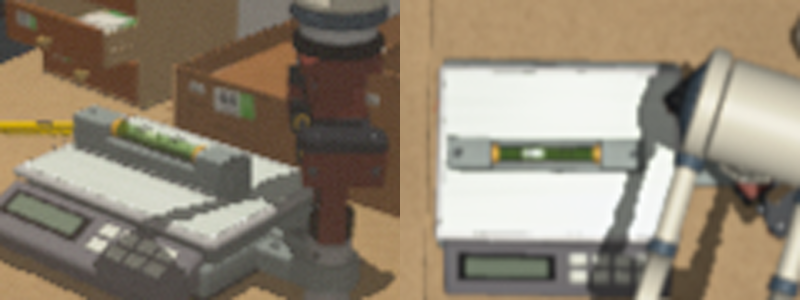

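The knob went down about 9 mm: it stuck tip to tip near 0.080, then slipped into mesh and reached its stop. The bubble at (533,153) is still clear of the arm in the top view. I'll turn clockwise now with feedback.

```bash
python3 - <<'E'
from h import *
j=np.array(inverse_kinematics([.478,-.110,.070],q(.7)));print(j.round(3))
def turn(d):
    j[5]+=d;movej(list(j));hold(1.5);s=state();b=bubble()
    print(round(s["time"],1),j[5].round(2),s["joint_pos"][5].round(2),b,s["ft_force"].round(1),np.round(s["ee_pos"],4),s["moment"].round(2));return b
b=turn(.5);b0=b
b=turn(.3)
for _ in range(4):
    if abs(b)<.7:break
    b=turn(np.clip(-b/9,-.1,.5))
hold(1.5);print(bubble(True),bubble())
look("h")
E
```

```text
[-0.296 -0.179  1.778 -0.     1.543 -0.996]
22.0 -0.5 -0.5 -7.3 [-3.1  7.4 22.8] [ 0.4798 -0.1092  0.0751] [1.22 0.92 0.07]
24.0 -0.2 -0.2 -5.6 [-1.2  8.4 22.2] [ 0.4805 -0.1091  0.0754] [1.32 0.62 0.07]
26.1 0.3 0.3 -0.3 [ 1.   7.1 22.5] [ 0.4816 -0.1094  0.0759] [1.21 0.03 0.03]
[ 65  51  44  44  45  44  45  46  45  44  46  47  47  47  51  73 110 144
 163 168 167 165 157 137 106  71  50  44  47  48  48  48  47  47  46  46
  47  47  50  60] ends 0.1361 0.0365
-0.2 -0.2
```

View pics/h.png

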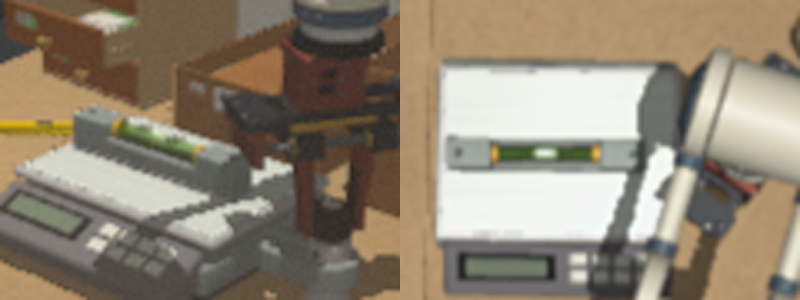

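The bubble sits at (545,153), midway between the vial's orange ends (495, 597), and the reader gives −0.2 mm. The knob is held down on its stop with about 22 N, so I'm handing in.

```bash
python3 - <<'E'
from h import *
print(job_done())
E
```

```text
the job is handed in; nothing more can be done
None
```

I handed the job in (no verdict came back): the level lies flat on the pan, the bubble reads 0.2 mm off centre, and the gripper still holds the knob pressed fully down.

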